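# Check the roller gap of a dough sheeter with a stepped gauge

## Task

Check the roller gap of the dough sheeter at the place that its red pointer marks: take the blue-handled stepped gauge out of its wooden stand and, holding it upright and square to the rollers, lower its thin blade between the two rollers level with the pointer until the step rests on the rollers. Then push gently until the lower edge of the handle stands in the green band, and finish like that, still holding the gauge there at that light pressure. Do not knock the pointer, and leave the bell, pen, tape and packet alone.

Things in the scene. Friction and masses are not known exactly. Their poses are not given: they have to be found in the camera images.
- sheeter: Small bench dough sheeter, fixed: white end plates, two steel rollers, grey base, 116 (x) x 150 (y) x 112 mm high, plus a black dial standing 14 mm out of the +y end. Origin: centre of its underside, on the counter; z up. Rollers: along y, diameter 40 mm, 122 mm long, axes 85 mm up at x = -24 and +24 mm. Yaw up to 0.3 rad either way.
- gap_mid (a point): Middle of the roller gap, at roller-axis height, 85 mm above the counter; axes as the sheeter's. The gap is 8 mm wide along x and runs 122 mm along y, open from above and below. The gauge's 14 mm step does not pass it and rests on the rollers with its underside about 95.5 mm above the counter.
- pointer_tip (a point): Tip of the red pointer on the front (-x) rail of the sheeter, pointing across the front roller at the gap: 19 mm to -x of the gap's middle plane, 110.5 mm above the counter, within 35 mm either side of the middle along y. Axes as the sheeter's; the marked place in the gap has the same y as the tip. It slides along y under about 3 N and must stay put.
- stand: Wooden stand, fixed, 80 (x) x 70 (y) x 62 mm high, with one slot (8 mm along x, 30 mm along y, 36 mm deep) in the middle of its top. Origin at the centre of its underside.
- gauge: Gauge handle, blue with two black stripes, 22 (x) x 34 (y) x 60 mm high; whole gauge about 0.14 kg. Origin: centre of the handle's lower end; z up the handle. At the start it stands upright in the stand, origin 102 mm above the counter. Under the handle: a steel shank, 8 x 16 mm, 26 mm of it showing, then step block and blade. Same either way round.
- blade (a joint): Spring travel: how far the shank is pressed up into the handle, m; 0 free, 0.020 at the stop. The spring gives 1.8 N at 0 and 0.2 N more per mm. A green band on the shank lies 4 to 14 mm below the free handle's edge, so that edge stands in the green while this reads 0.004 to 0.014; under it a red band, 14 to 24 mm.
- gauge_step (a point): Centre of the step, the underside of the gauge's step block (14 mm in x, 26 mm in y, 14 mm high), 40 mm below the handle's lower end when the spring is free; axes as the gauge's.
- gauge_tip (a point): Centre of the lower end of the gauge's thin blade (5 mm in x, 26 mm in y, 28 mm long), 28 mm below the step, 68 mm below the handle when free. The blade goes into the roller gap with its x across the gap.
- bell: Counter bell, white dome with black foot, 74 mm across, 57 mm high, loose. Origin at the centre of its underside. To be left alone.
- pen: Marker pen, black and white, 135 mm long, 17 mm thick, lying loose. To be left alone.
- tape: Roll of tape lying flat, 98 mm across, 25 mm high, loose. To be left alone.
- packet: Flat kraft paper packet, 62 x 100 x 14 mm, loose. To be left alone.

How it is judged (in metres and radians):
On the way, in this order (a step that is already met when the one before it is completed fails the run):
1. the gauge is lifted clear out of the stand, held in the fingers (z of gauge_tip in the frame of stand above 0.067 m and contact force between the fingers and gauge above 1 N), for 0.1 s.
2. the thin blade is between the rollers at the pointer, past the narrowest place (z of gauge_tip in the frame of sheeter below 0.08 m and y of gauge_step in the frame of pointer_tip between -0.008 and 0.008 m and x of gauge_tip in the frame of sheeter between -0.006 and 0.006 m), for 0.1 s.
At the end, for the whole second after the job is handed in: Gauge held still in the fingers: blade between the rollers within 8 mm of the pointer, step on the rollers (underside 91 to 100.5 mm up), upright within 0.12 rad, square to the rollers within 0.15 rad, handle edge in the green band (spring 4 to 14 mm), 1 to 15 N on the sheeter (y of gauge_step in the frame of pointer_tip between -0.008 and 0.008 m and x of gauge_tip in the frame of sheeter between -0.006 and 0.006 m and z of gauge_step in the frame of sheeter between 0.091 and 0.1005 m and angle between gauge's own z axis and vertical below 0.12 rad and angle between the y axis of gauge and the y axis of sheeter, either way round below 0.15 rad and value of joint blade between 0.004 and 0.014 m and contact force between gauge and sheeter between 1 and 15 N and contact force between the fingers and gauge above 1 N and linear speed of gauge below 0.02 m/s); the arm keeps its last pose, push and grip.
It fails at once if the gauge is pressed hard on the sheeter (over 25 N) (contact force between gauge and sheeter above 25 N).
It fails at once if the pointer is knocked along its rail (over 6 mm) (distance of pointer_tip from where it was at the start of the episode above 0.006 m).
It fails at once if the bell, pen, tape or packet is disturbed (moved over 20 mm) (distance of any of bell, pen, tape, packet from where it was at the start of the episode above 0.02 m).
It also fails if it takes over 38 s, if anything falls off the work surface, if the arm or the gripper's body presses on something with over 40 N, if the wrist force passes 120 N, or if a joint passes its speed limit or range.

## Robot

A 6-joint arm with a two-finger parallel gripper is mounted at the origin on a cart in front of the work surface, level with it; the furniture and walls round the work are solid. World frame = base frame: x ahead of the robot, y to its left, z up, the work surface at z = 0. Lengths are in mm, angles in rad, forces in N, time in s.
With the tool pointing down it reaches from about 275 to 1000 mm from the base axis. Payload 8.4 kg.
Tool frame: the origin (TCP) lies on the centre line of the jaws, within the pads' length; the fingertips stand r.tip_reach ahead of it and the grasp point (between the pads) lies 11 mm behind it (r.tip_reach is the distance from the TCP to the fingertips, in mm); z points along the fingers, y is the line along which they close (so a half turn about z gives the same grasp; the last joint's range is limited). The gripper opens to 85 mm and grips with 20 to 120 N. Pads are 22 mm wide; open, the fingers measure 114 mm over their backs; the gripper's body (76 mm by 85 mm) begins 54 mm behind the grasp point. The pads swing forward as they close: fully open they stand 13 mm farther back than shut.
Start: joints at [1.336, 0.353, 1.633, -0, 1.155, -0.002], TCP at [144.188, 608.143, 239.281] pointing down, gripper open.
Joint ranges: [-2.63, 2.63], [-0.92, 2.1], [0.06, 2.66], [-1.3, 4.44], [0, 2.69], [-3.02, 3.02]. Speed limits (rad/s): [2.22, 2.22, 2.79, 3.14, 3.14, 3.14].

## Interface

Orientations are given as [roll, pitch, yaw] about the fixed x, y, z axes, in that order (R = Rz(yaw) Ry(pitch) Rx(roll)).
In Python, from rig import r gives the robot as it stands.
- The arm moves only by the tool carry_out, never from a script. Its argument "targets" is a list of rows, each an object with "dp": the shift along the tool's x, y, z in mm, a list of three; "yaw": the turn about the tool's z in degrees. A call has 1 to 12 rows; each row is the pose to reach, as a shift and turn from the pose commanded when the call began, along the tool's axes at that moment; what a row does not reach only later rows make up. A row lasts 1/8 s, in which the tool goes at most 62.5 mm and 10.7 degrees, less where a joint would pass 70% of its speed; a pose out of reach is approached as far as the arm can. A call with a gripper value outside its range is refused whole. "fingers" is the opening, from -1 (shut) to 1 (fully open), so that 0 is half open, set as the call begins (left out, the last holds). The fingers move at their own pace and stop on an object; "grip_force" is the grip in N (left out, the last holds). Time passes only in rows, so rows that repeat a pose let the fingers close. It gives the time, the measured TCP pose, the force, the opening and the grip force at its end, in the units of the state.
- r.sense(): the state, without advancing time (a new reading comes with each control period).
- r.grab_frame(name): name is "scene" or "top"; returns the picture (400x640x3 uint8, red, green, blue); there is no depth.
- r.get_calibration(name): a dict with "fx", "fy", "cx", "cy" (pixels), "rvec" (rotation vector, rad) and "tvec" (3), from world to camera coordinates, as OpenCV has them. Camera axes: x right, y down, z forward; pixel columns grow to the right and rows downward; lengths in mm; the calibration is good to about 2 mm. A picture is of the moment at which its call begins. get_calibration takes no time and is no camera call.
- r.sign_off(): hands the job in; it is judged then, once.
The state is a dict: "clock": time; "qpos": joint angles; "qvel": joint speeds; "joint_efforts": joint torques, N m; "eef_pos": TCP position; "tcp_rot": TCP orientation; "contact_force": force on the tool from outside, world axes, zero at the start; "wrist_torque": the same for the moment, N m; "opening": opening from 0.0 (shut) to 1.0 (fully open); "grasp_force": force on a finger pad.
Only numpy, scipy, OpenCV 4.12 (cv2) and the standard library are available. Lean on these libraries where they do the work, as an engineer would, in place of code of your own. Each camera call takes 0.05 s, during which the arm holds its last target. There are 200 camera calls.

## Working session

There is one attempt and no reset: what is moved stays moved. The work goes in short steps, Python scripts to look and compute and a tool call to move; the robot and the scene stay as the last step left them, time stands still between calls to the robot, and variables do not carry over. Pictures are saved under pics/ and viewed, at most 10 in all, crops included, and the job is handed in when it is done.

Besides the shell and the picture viewer there is one more tool, called as name(argument=value, ...), one argument or row to a line, values as JSON. carry_out: Moves the arm, as the interface text tells. Its arguments: {"type":"object","properties":{"targets":{"type":"array","items":{"type":"object","properties":{"dp":{"type":"array","items":{"type":"number"}},"yaw":{"type":"number"}}}},"fingers":{"type":"number"},"grip_force":{"type":"number"}},"required":["targets"]}

```bash
mkdir -p pics; cat > h.py <<'E'
import numpy as np, cv2
from rig import r
def cam(n):
    c=r.get_calibration(n); K=np.array([[c['fx'],0,c['cx']],[0,c['fy'],c['cy']],[0,0,1.]])
    R=cv2.Rodrigues(np.array(c['rvec'],float))[0]; t=np.array(c['tvec'],float).ravel(); return K,R,t
def ray(n,uv):
    K,R,t=cam(n); d=R.T@np.linalg.inv(K)@np.array([uv[0],uv[1],1.]); return -R.T@t,d/np.linalg.norm(d)
def onz(n,uv,z):
    o,d=ray(n,uv); return o+d*(z-o[2])/d[2]
def proj(n,p):
    K,R,t=cam(n); q=K@(R@np.asarray(p,float)+t); return q[:2]/q[2]
def save(n,f):
    im=r.grab_frame(n); cv2.imwrite('pics/'+f,im[:,:,::-1]); return im
def tri(uv1,uv2):
    o1,d1=ray('scene',uv1);o2,d2=ray('top',uv2)
    s=np.linalg.lstsq(np.c_[d1,-d2],o2-o1,rcond=None)[0];a=o1+s[0]*d1;b=o2+s[1]*d2
    return (a+b)/2,np.linalg.norm(a-b)
E
python3 - <<'E'
from h import *
a=save('scene','s0.png');b=save('top','t0.png')
for n in('scene','top'):
    K,R,t=cam(n);print(n,K[0,0],(-R.T@t).round(),R[2].round(2))
print(r.sense(),r.tip_reach)
E
```

```text
scene 423.36289720076496 [-282. -594.  675.] [ 0.69  0.51 -0.52]
top 496.1685724777232 [ 303.  -24. 1524.] [ 0.15  0.01 -0.99]
{'clock': 0.1, 'qpos': array([ 1.33560728e+00,  3.53607480e-01,  1.63404363e+00,  4.35329674e-06,
        1.15521281e+00, -2.36676483e-03]), 'qvel': array([-0.00122952, -0.00062026, -0.0019964 ,  0.00114151,  0.00149842,
       -0.00237116]), 'joint_efforts': array([-1.85209828e-03, -6.06352830e+01, -3.42821860e+01, -8.86293356e-05,
        4.13658097e-03,  1.79963104e-05]), 'eef_pos': array([144.08491098, 607.73957453, 238.6257976 ]), 'tcp_rot': array([-3.14032140e+00, -6.98928376e-06,  2.90876860e+00]), 'contact_force': array([-0.25345398,  0.06671295, -0.0772143 ]), 'wrist_torque': array([0.02188127, 0.03823849, 0.06455941]), 'grasp_force': 0.0, 'opening': 0.999359348100382} 8.0
```

View pics/s0.png

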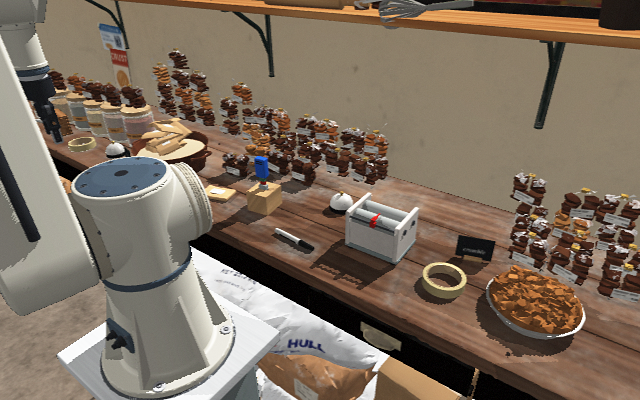

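View pics/t0.png

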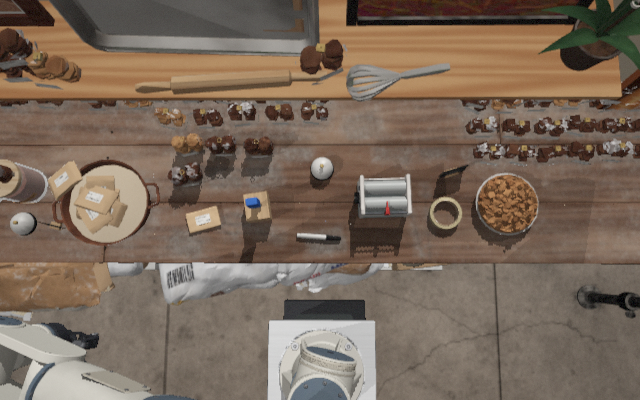

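The scene view shows the gauge in its stand at (262,168–185) and the pointer at (375,220). The top view shows the handle at (252,202), the sheeter at (385,197) and the pointer at (388,209). Next I'll zoom in and apply masks.

```bash
python3 - <<'E'
from h import *
s=cv2.imread('pics/s0.png');t=cv2.imread('pics/t0.png')
def up(i,x,y,w,h):return cv2.resize(i[y:y+h,x:x+w],(400,300),interpolation=cv2.INTER_CUBIC)
cv2.imwrite('pics/c0.png',np.vstack([np.hstack([up(s,340,185,80,60+0),up(t,345,167,80,60)]),np.hstack([up(s,230,150,80,60),up(t,220,177,80,60)])]))
for n,i in(('scene',s),('top',t)):
    hsv=cv2.cvtColor(i,cv2.COLOR_BGR2HSV)
    for nm,m in(('blue',cv2.inRange(hsv,(105,150,60),(125,255,255))),('red',cv2.inRange(hsv,(0,170,90),(6,255,255))|cv2.inRange(hsv,(174,170,90),(180,255,255)))):
        c,_=cv2.findContours(m,0,2)
        for k in c:
            if cv2.contourArea(k)>6: print(n,nm,cv2.contourArea(k),cv2.boundingRect(k),cv2.minAreaRect(k))
E
```

```text
scene blue 230.5 (255, 156, 14, 22) ((261.5, 166.5), (21.0, 13.0), 90.0)
scene red 42.0 (370, 213, 10, 15) ((373.7835388183594, 219.23712158203125), (5.2798004150390625, 15.636332511901855), 23.962486267089844)
scene red 31.0 (113, 60, 15, 6) ((120.04706573486328, 62.28823471069336), (14.75127124786377, 3.1454918384552), 12.528807640075684)
scene red 38.0 (111, 49, 15, 6) ((118.0, 51.5), (14.631509780883789, 3.6167776584625244), 9.462322235107422)
top blue 86.0 (246, 198, 14, 10) ((252.5399932861328, 202.27999877929688), (8.626703262329102, 12.869343757629395), 81.8698959350586)
```

View pics/c0.png

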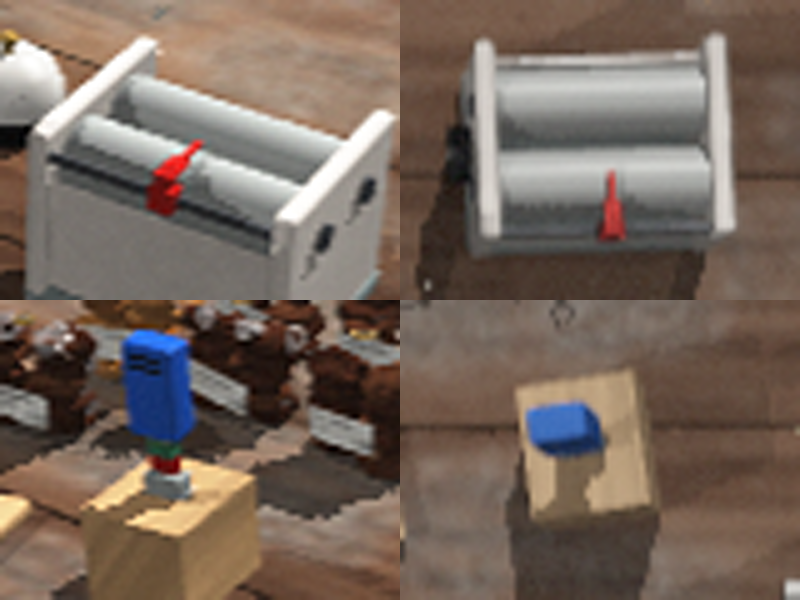

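The crop shows the sheeter's plate tops, the pointer tip (top view ≈(387.2,201.4), scene ≈(379.8,213.6)), and the handle and stand-top corners. I'll cast rays from these.

```bash
python3 - <<'E'
from h import *
T=lambda x,y:(345+(x-400)/5-.4,167+y/5-.4)
P=[onz('top',T(*q),112) for q in((485,40),(490,237),(715,35),(725,232))]
for p in P:print(p.round(1))
print('centre',np.mean(P,0).round(1),'len',[np.linalg.norm(P[i]-P[j]).round(1) for i,j in((0,1),(2,3),(0,2),(1,3))])
print('yaws',[np.arctan2(*(P[i]-P[j])[1::-1]).round(3) for i,j in((0,1),(2,3))],[(np.arctan2(*(P[i]-P[j])[1::-1])-np.pi/2).round(3) for i,j in((0,2),(1,3))])
tt=T(611,172);ts=(340+199/5-.4,185+143/5-.4)
print('tip',onz('top',tt,110.5).round(1),onz('scene',ts,110.5).round(1),tri(ts,tt))
# gauge
G=lambda x,y:(220+(x-400)/5-.4,177+(y-300)/5-.4)
S=lambda x,y:(230+x/5-.4,150+(y-300)/5-.4)
print('stand top corners (scene) z62',[onz('scene',S(*q),62).round(1)[:2] for q in((83,508),(182,540),(262,477),(165,455))])
print('stand top corners (top) z62',[onz('top',G(*q),62).round(1)[:2] for q in((517,385),(633,370),(649,509),(534,520))])
print('handle top (scene) z162',[onz('scene',S(*q),162).round(1)[:2] for q in((124,340),(157,355),(190,345),(160,331))])
t=cv2.imread('pics/t0.png')[195:211,243:263];print(t[:,:,0]-0*t[:,:,0]);print(t[:,:,2])
s=cv2.imread('pics/s0.png');print(s[153:180,252:272,0])
E
```

```text
[ 573.6 -116.8  112. ]
[ 459.1 -118.5  112. ]
[ 576.4 -249.7  112. ]
[ 461.9 -252.6  112. ]
centre [ 517.7 -184.4  112. ] len [np.float64(114.6), np.float64(114.5), np.float64(132.8), np.float64(134.1)]
yaws [np.float64(0.014), np.float64(0.026)] [np.float64(0.021), np.float64(0.021)]
tip [ 496.7 -188.4  110.5] [ 499.8 -187.8  110.5] (array([ 496.8214092 , -188.69230949,  112.29683821]), np.float64(1.2222006321257546))
stand top corners (scene) z62 [array([448.9, 223.9]), array([454.8, 151.1]), array([536.9, 161.9]), array([524.2, 228.9])]
stand top corners (top) z62 [array([525.9, 234.5]), array([534.9, 165.2]), array([451.5, 154.2]), array([445. , 222.3])]
handle top (scene) z162 [array([480.5, 208. ]), array([476.8, 179. ]), array([496.8, 172.5]), array([500.9, 199.3])]
[[115 134 136 130 131 130 130 126 128 134 125 123 126 131 128 126 132 131
  129 123]
 [113 132 136 132 131 130 131 127 131 132 126 125 131 126 125 129 130 131
  128 125]
 [104 130 134 132 128 131 140 153 157 170 163 163 169 151 138 127 129 130
  129 123]
 [ 97 131 143 171 163 165 172 184 186 199 197 196 197 177 142
[... 4001 characters left out ...]
 126  55
   17  16]
 [ 79  92  86 107 118 116 116 113 115 114 111 111 105 130 142 150 127  74
   46  43]
 [ 86  85  84 101 114 116 115 114 111 111 115 111 104 127 143 150 141  84
   57  58]
 [ 82  79  83 101 115 117 115 114 113 113 110 112 100 126 141 152 127  65
   33  49]
 [ 82  51  23  70 107 119 117 114 113 112 110 108 101 122 137 151  99  42
   33  33]
 [ 28  31  34  29  71 103 120 122 117 114 112 112 104 123 139 100  51  32
   37  36]
 [ 36  36  36  35  33  31  36  67  89 104 111 117 107 132  88  37  32  35
   35  35]
 [ 40  38  37  36  39  39  34  43  48  48  64  69  67  63  46  37  36  38
   35  36]
 [ 37  40  39  40  39  36  41  47  50  44  42  42  38  54  41  37  32  35
   32  33]]
```

```bash
cat >> h.py <<'E'
from scipy.spatial.transform import Rotation as Ro
def go(p,psi=None):
    s=r.sense();R=Ro.from_euler('xyz',s['tcp_rot']).as_matrix()
    dy=0 if psi is None else -np.degrees((psi-s['tcp_rot'][2]+np.pi)%(2*np.pi)-np.pi)
    print('dp',(R.T@(np.array(p)-s['eef_pos'])).round(1),'yaw',round(dy,1),'at',s['eef_pos'].round(1),s['tcp_rot'].round(3))
E
python3 - <<'E'
from h import *
H=[onz('scene',q,162) for q in((254.7,157.8),(263.5,161),(266.8,158.2),(258,155.6))]
print([h[:2].round(1) for h in H],np.mean(H,0).round(1))
H=[onz('top',q,162) for q in((245,198.3),(255.8,197.2),(257,204),(245.8,205.2))]
print([h[:2].round(1) for h in H],np.mean(H,0).round(1))
print(onz('top',(251,201.3),162))
go((489,191,235),np.pi/2+.12)
E
```

```text
[array([480. , 206.3]), array([478.8, 171.5]), array([497.5, 176.1]), array([496. , 208.7])] [488.1 190.7 162. ]
[array([497.5, 210.9]), array([500.6, 180.9]), array([481.5, 177.1]), array([478.2, 208.2])] [489.4 194.3 162. ]
[489.07904148 193.97441316 162.        ]
dp [-431.8 -325.9    4. ] yaw 69.8 at [144.1 607.7 238.6] [-3.14  -0.     2.909]
```

carry_out(
  targets=[
    {"dp": [-40,-30,0],"yaw": 6},
    {"dp": [-80,-60,0],"yaw": 13},
    {"dp": [-120,-90,0],"yaw": 20},
    {"dp": [-160,-120,0],"yaw": 26},
    {"dp": [-200,-150,0],"yaw": 33},
    {"dp": [-240,-180,0],"yaw": 40},
    {"dp": [-280,-210,0],"yaw": 46},
    {"dp": [-320,-240,0],"yaw": 53},
    {"dp": [-360,-270,0],"yaw": 59},
    {"dp": [-400,-300,0],"yaw": 66},
    {"dp": [-431,-324,2],"yaw": 70},
    {"dp": [-431,-324,2],"yaw": 70},
  ],
  fingers=1,
  grip_force=40,
)

```text
clock: 1.6
eef_pos: [489.9, 191.6, 236.9]
tcp_rot: [-3.141, 0.001, 1.684]
contact_force: [-0.0, 0.4, -1.1]
opening: 1.0
grasp_force: 0.0
```

```bash
python3 - <<'E'
from h import *
a=save('scene','s1.png');b=save('top','t1.png')
go((489,193,126),np.pi/2+.12)
A=cv2.resize(a[60:210,190:340,::-1],(600,600));cv2.imwrite('pics/c1.png',A)
E
```

```text
dp [ -0.4   0.7 110.9] yaw -0.2 at [488.4 193.3 236.9] [-3.141 -0.     1.687]
```

View pics/c1.png

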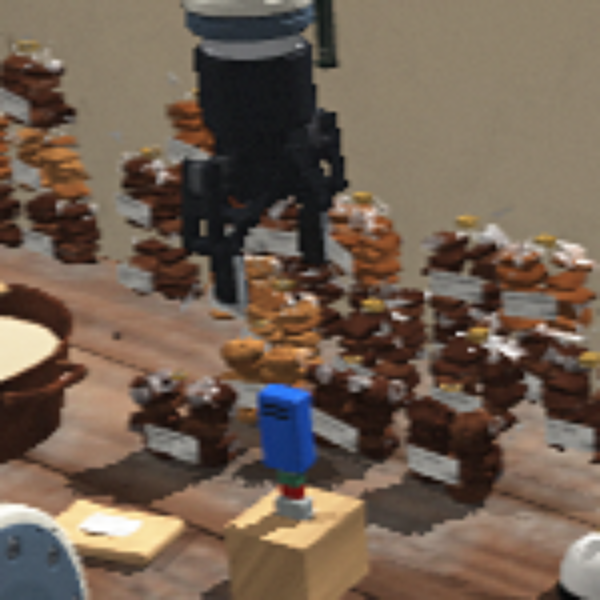

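The open gripper is straight above the handle (crop (285,430)) and nothing is in the way. I'll descend and grip.

carry_out(
  targets=[
    {"dp": [0,0,20]},
    {"dp": [0,0,45]},
    {"dp": [0,0,70]},
    {"dp": [0,0,90]},
    {"dp": [0,0,105]},
    {"dp": [0,0,110]},
    {"dp": [0,0,110]},
  ],
)

```text
schema error: expected keys dp, yaw
```

carry_out(
  targets=[
    {"dp": [0,0,0]},
    {"dp": [0,0,0]},
    {"dp": [0,0,0]},
    {"dp": [0,0,0]},
    {"dp": [0,0,0]},
    {"dp": [0,0,0]},
    {"dp": [0,0,0]},
    {"dp": [0,0,0]},
  ],
  fingers=-1,
  grip_force=40,
)

```text
schema error: expected keys dp, yaw
```

carry_out(
  targets=[
    {"dp": [0,0,20],"yaw": 0},
    {"dp": [0,0,45],"yaw": 0},
    {"dp": [0,0,70],"yaw": 0},
    {"dp": [0,0,90],"yaw": 0},
    {"dp": [0,0,105],"yaw": 0},
    {"dp": [0,0,110],"yaw": 0},
    {"dp": [0,0,110],"yaw": 0},
  ],
)

```text
clock: 2.58
eef_pos: [488.7, 193.8, 127.4]
tcp_rot: [-3.142, -0.0, 1.688]
contact_force: [1.1, 0.6, -0.0]
opening: 1.002
grasp_force: 0.0
```

carry_out(
  targets=[
    {"dp": [0,0,0],"yaw": 0},
    {"dp": [0,0,0],"yaw": 0},
    {"dp": [0,0,0],"yaw": 0},
    {"dp": [0,0,0],"yaw": 0},
    {"dp": [0,0,0],"yaw": 0},
    {"dp": [0,0,0],"yaw": 0},
    {"dp": [0,0,0],"yaw": 0},
    {"dp": [0,0,0],"yaw": 0},
  ],
  fingers=-1,
  grip_force=40,
)

```text
clock: 3.58
eef_pos: [488.9, 193.5, 127.3]
tcp_rot: [3.141, -0.0, 1.687]
contact_force: [0.7, -0.5, 1.6]
opening: 0.25
grasp_force: 43.5
```

carry_out(
  targets=[
    {"dp": [0,0,-10],"yaw": 0},
    {"dp": [0,0,-30],"yaw": 0},
    {"dp": [0,0,-55],"yaw": 0},
    {"dp": [0,0,-80],"yaw": 0},
    {"dp": [0,0,-105],"yaw": 0},
    {"dp": [0,0,-115],"yaw": 0},
    {"dp": [0,0,-115],"yaw": 0},
    {"dp": [0,0,-115],"yaw": 0},
  ],
)

```text
clock: 4.58
eef_pos: [488.2, 193.2, 241.3]
tcp_rot: [-3.14, 0.0, 1.687]
contact_force: [-0.3, -0.1, -1.7]
opening: 0.252
grasp_force: 43.3
```

```bash
python3 - <<'E'
from h import *
go((517.3,-188.2,242),np.pi/2+.021)
E
```

```text
dp [-382.2  -15.4   -0.5] yaw 5.5 at [488.2 193.2 241.3] [-3.14   0.     1.687]
```

carry_out(
  targets=[
    {"dp": [-20,-1,0],"yaw": 0},
    {"dp": [-60,-3,0],"yaw": 1},
    {"dp": [-100,-4,0],"yaw": 1.5},
    {"dp": [-140,-6,0],"yaw": 2},
    {"dp": [-180,-7,0],"yaw": 3},
    {"dp": [-220,-9,0],"yaw": 3.5},
    {"dp": [-260,-10,0],"yaw": 4},
    {"dp": [-300,-12,0],"yaw": 4.5},
    {"dp": [-340,-14,0],"yaw": 5},
    {"dp": [-370,-15,0],"yaw": 5.5},
    {"dp": [-382,-15.4,0],"yaw": 5.5},
    {"dp": [-382,-15.4,0],"yaw": 5.5},
  ],
)

```text
clock: 6.08
eef_pos: [517.2, -188.4, 241.7]
tcp_rot: [-3.141, -0.0, 1.59]
contact_force: [-0.5, 0.4, -1.8]
opening: 0.254
grasp_force: 43.3
```

carry_out(
  targets=[
    {"dp": [0,0,10],"yaw": 0},
    {"dp": [0,0,18],"yaw": 0},
    {"dp": [0,0,22],"yaw": 0},
    {"dp": [0,0,22],"yaw": 0},
    {"dp": [0,0,22],"yaw": 0},
  ],
)

```text
clock: 6.7
eef_pos: [518.0, -187.7, 220.5]
tcp_rot: [3.141, 0.0, 1.591]
contact_force: [0.2, 0.3, -1.5]
opening: 0.258
grasp_force: 43.2
```

```bash
python3 - <<'E'
from h import *
a=save('scene','s2.png');b=save('top','t2.png')
go((517.3,-188.2,220),np.pi/2+.021)
def up(i,x,y,w,h):return cv2.resize(i[y:y+h,x:x+w,::-1],(w*6,h*6),interpolation=cv2.INTER_CUBIC)
cv2.imwrite('pics/c2.png',up(a,330,160,100,90))
for nm,z in(('tip',None),):
    p=r.sense()['eef_pos'];print('expected tip px',proj('scene',[p[0],p[1],p[2]-93]),'expected step',proj('scene',[p[0],p[1],p[2]-65]))
E
```

```text
dp [-0.4 -0.7  0.6] yaw -0.0 at [ 518.  -187.8  220.6] [3.141 0.    1.591]
expected tip px [383.44933532 204.04589676] expected step [384.14776232 194.20236409]
```

View pics/c2.png

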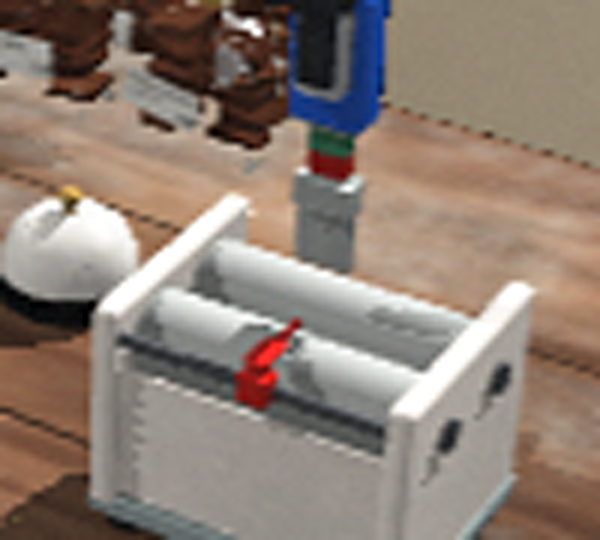

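The blade's lower end is at crop (325,268), within a pixel of the expected position. The pointer tip is at (296,322), level with it. I'll lower in stages and watch the force.

carry_out(
  targets=[
    {"dp": [0,-0.5,8],"yaw": 0},
    {"dp": [0,-0.5,16],"yaw": 0},
    {"dp": [0,-0.5,24],"yaw": 0},
    {"dp": [0,-0.5,30],"yaw": 0},
    {"dp": [0,-0.5,35],"yaw": 0},
    {"dp": [0,-0.5,38],"yaw": 0},
    {"dp": [0,-0.5,38],"yaw": 0},
  ],
)

```text
clock: 7.68
eef_pos: [517.3, -187.7, 182.1]
tcp_rot: [-3.141, -0.0, 1.591]
contact_force: [-0.3, 1.1, -1.7]
opening: 0.247
grasp_force: 43.2
```

```bash
python3 - <<'E'
from h import *
a=save('scene','s3.png');b=save('top','t3.png');s=r.sense();print(s['contact_force'],s['wrist_torque'])
go((517.3,-188.2,182),np.pi/2+.021)
def up(i,x,y,w,h):return cv2.resize(i[y:y+h,x:x+w,::-1],(w*8,h*8),interpolation=cv2.INTER_CUBIC)
cv2.imwrite('pics/c3.png',up(a,340,170,80,70))
E
```

```text
[-0.15435245  0.33516562 -1.11448483] [-0.00706191  0.01742129  0.03057443]
dp [-0.4 -0.2  0.5] yaw -0.0 at [ 517.5 -187.8  182.5] [3.141 0.    1.591]
```

View pics/c3.png

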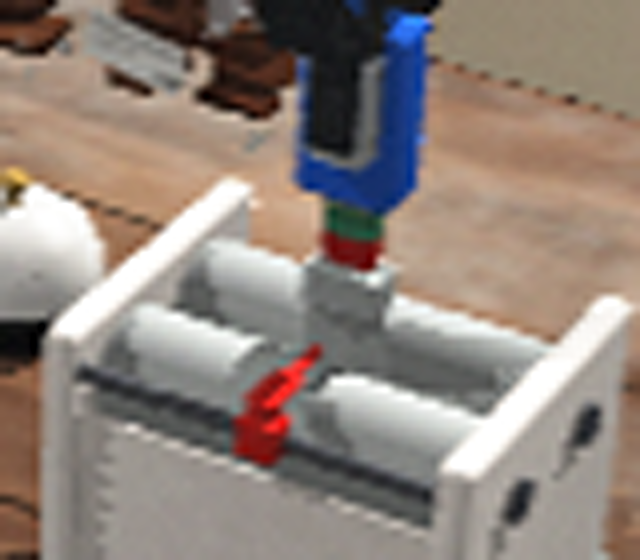

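No contact so far. The blade (crop (345,320)) is entering the gap beside the pointer tip (318,350). I'll continue slowly.

carry_out(
  targets=[
    {"dp": [0,0,2],"yaw": 0},
    {"dp": [0,0,4],"yaw": 0},
    {"dp": [0,0,7],"yaw": 0},
    {"dp": [0,0,10],"yaw": 0},
    {"dp": [0,0,14],"yaw": 0},
    {"dp": [0,0,14],"yaw": 0},
  ],
)

```text
clock: 8.52
eef_pos: [517.1, -187.7, 167.9]
tcp_rot: [-3.141, -0.0, 1.591]
contact_force: [0.6, 0.2, -1.0]
opening: 0.25
grasp_force: 43.2
```

carry_out(
  targets=[
    {"dp": [0,0,2],"yaw": 0},
    {"dp": [0,0,4],"yaw": 0},
    {"dp": [0,0,6],"yaw": 0},
    {"dp": [0,0,8],"yaw": 0},
    {"dp": [0,0,10],"yaw": 0},
    {"dp": [0,0,10],"yaw": 0},
    {"dp": [0,0,10],"yaw": 0},
  ],
)

```text
clock: 9.4
eef_pos: [517.2, -187.7, 158.3]
tcp_rot: [-3.141, -0.0, 1.591]
contact_force: [-2.5, 0.4, 1.6]
opening: 0.251
grasp_force: 43.6
```

carry_out(
  targets=[
    {"dp": [0,0,2],"yaw": 0},
    {"dp": [0,0,4],"yaw": 0},
    {"dp": [0,0,5.5],"yaw": 0},
    {"dp": [0,0,5.5],"yaw": 0},
    {"dp": [0,0,5.5],"yaw": 0},
    {"dp": [0,0,5.5],"yaw": 0},
  ],
)

```text
clock: 10.15
eef_pos: [517.2, -187.8, 152.8]
tcp_rot: [-3.141, -0.0, 1.591]
contact_force: [-3.8, -0.3, 3.2]
opening: 0.246
grasp_force: 43.7
```

```bash
python3 - <<'E'
from h import *
a=save('scene','s4.png');s=[r.sense()]
for k in range(5): r.grab_frame('top');s.append(r.sense())
print(np.mean([q['contact_force'] for q in s],0),s[-1]['eef_pos'],s[-1]['clock'])
cv2.imwrite('pics/c4.png',cv2.resize(a[170:240,340:420,::-1],(640,560),interpolation=cv2.INTER_CUBIC))
E
```

```text
[-3.17095196 -0.29751512  2.35641408] [ 517.26328309 -187.7563948   152.78260215] 10.45
```

View pics/c4.png

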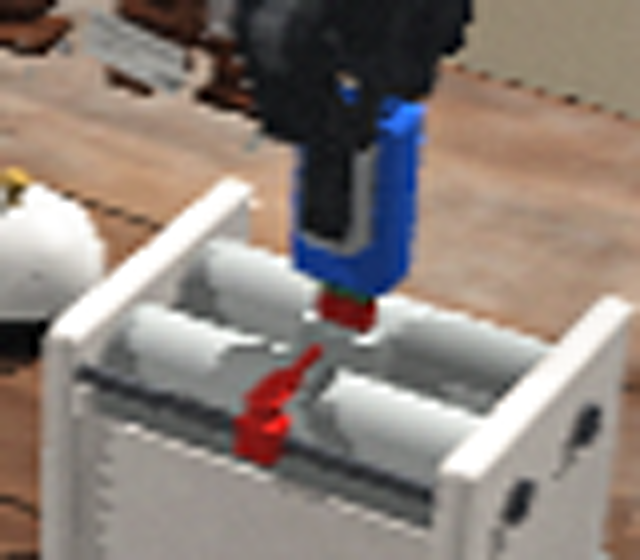

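The step is seated level with the pointer, with a thin sliver of green showing above the red at crop (345,290). The side force of −3 N in x means it leans on the rear roller, so I'll ease 1 mm toward −x.

carry_out(
  targets=[
    {"dp": [0,-0.5,0],"yaw": 0},
    {"dp": [0,-1,0],"yaw": 0},
    {"dp": [0,-1,0],"yaw": 0},
    {"dp": [0,-1,0],"yaw": 0},
    {"dp": [0,-1,0],"yaw": 0},
  ],
)

```text
clock: 11.08
eef_pos: [516.8, -187.8, 153.0]
tcp_rot: [3.141, 0.0, 1.591]
contact_force: [0.9, 0.9, 2.3]
opening: 0.251
grasp_force: 43.7
```

```bash
python3 - <<'E'
from h import *
s=[]
for k in range(5): a=r.grab_frame('scene');s.append(r.sense())
print(np.mean([q['contact_force'] for q in s],0),s[-1]['eef_pos'],s[-1]['clock'])
h=cv2.cvtColor(a,cv2.COLOR_RGB2HSV)[200:217,376:392]; b=a[200:217,376:392]
for row in b: print(' '.join('%3d/%3d/%3d'%tuple(c) for c in row[4:12]))
p=s[-1]['eef_pos']; print('px of handle edge/ step top at centre', proj('scene',[p[0],p[1],p[2]-25.3]),proj('scene',[p[0],p[1],109.5]))
E
```

```text
[1.40414778 0.28791334 2.14085759] [ 516.75240076 -187.84825249  152.93463463] 11.325
 99/ 98/ 97  83/ 83/ 84  65/ 66/ 67  90/ 91/ 91 101/100/100  89/ 95/101  47/ 64/107  20/ 48/111
 33/ 66/129  68/ 82/111  82/ 89/103  98/ 99/101  73/ 83/102  35/ 55/107  19/ 47/109  20/ 46/108
 20/ 54/131  21/ 54/131  17/ 47/114  17/ 42/106  18/ 45/107  18/ 47/106  21/ 48/106  21/ 47/106
 25/ 57/129  22/ 54/127  26/ 59/132  24/ 52/117  21/ 47/106  22/ 49/107  23/ 48/108  21/ 48/109
 20/ 53/128  24/ 57/131  24/ 57/131  22/ 50/115  21/ 45/106  23/ 49/108  21/ 47/107  24/ 49/109
 72/ 97/ 84  24/ 50/ 73  23/ 52/111  26/ 58/130  25/ 56/126  20/ 47/110  19/ 46/107  19/ 46/110
 60/ 50/ 39  36/ 63/ 42  33/ 70/ 45  30/ 66/ 52  25/ 54/ 78  17/ 47/108  18/ 50/124  19/ 47/114
113/ 29/ 28  94/ 13/ 14  79/ 23/ 18  57/ 46/ 35  36/ 66/ 46  25/ 66/ 40  52/ 40/ 33 220/221/213
106/ 30/ 26 105/ 20/ 19 107/ 22/ 21  95/ 20/ 20  89/ 18/ 18  85/ 12/ 11 102/  6/  3 199/195/189
117/ 50/ 48 105/ 17/ 17 106/ 22/ 21  92/ 18/ 19  84/ 18/ 17  83/ 14/ 13 116/ 40/ 39 184/179/175
101/ 93/ 91 100/ 84/ 83 103/ 58/ 56 101/ 22/ 22 103/ 16/ 13 109/ 15/ 13 127/ 67/ 62 170/166/164
122/128/124 133/139/136 119/126/124 112/102/100 104/ 85/ 84 102/ 66/ 66 182/181/178 206/212/208
 99/104/104  98/100/101 110/114/111 121/125/122 202/209/204 255/255/255 239/244/239 168/172/168
117/ 90/ 88 105/110/107 105/107/105 103/105/105  93/ 95/ 96 102/103/101 118/122/117 118/121/119
103/ 90/ 89 102/107/106 105/109/107 102/103/101 101/104/ 99 107/107/105 106/109/104 113/117/114
 98/106/101  94/101/ 99  99/104/102 102/104/101  99/105/ 98 103/105/103 108/109/108 110/111/111
 85/ 88/ 87  69/ 72/ 71 179/182/179 166/170/168 107/110/107  97/ 96/ 97 107/108/107 110/111/110
px of handle edge/ step top at centre [383.22494605 204.25044112] [382.78446072 210.48495913]
```

Force reads about 3.5 N and geometry gives about 8 mm, both well inside the green. I'll centre slightly and add 1 mm.

carry_out(
  targets=[
    {"dp": [0,0.3,1],"yaw": 0},
    {"dp": [0,0.3,1],"yaw": 0},
    {"dp": [0,0.3,1],"yaw": 0},
    {"dp": [0,0.3,1],"yaw": 0},
    {"dp": [0,0.3,1],"yaw": 0},
    {"dp": [0,0.3,1],"yaw": 0},
  ],
)

```text
clock: 12.08
eef_pos: [516.8, -187.8, 151.8]
tcp_rot: [3.141, 0.0, 1.591]
contact_force: [1.8, -0.1, 3.3]
opening: 0.253
grasp_force: 43.7
```

```bash
python3 - <<'E'
from h import *
s=r.sense();print(s['contact_force'],s['eef_pos'],s['tcp_rot'],s['clock'])
print(r.sign_off())
E
```

```text
[ 1.80234095 -0.11734938  3.34892877] [ 516.75554577 -187.82991129  151.84572365] [3.14131570e+00 1.32656378e-04 1.59107604e+00] 12.075
the job is handed in; nothing more can be done
None
```

I handed the job in at 12.1 s. The gauge is still gripped upright in the roller gap level with the pointer, with its step on the rollers and the spring pressed about 9 mm (green is 4–14 mm) at roughly 5 N; sign-off gave no pass or fail.

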